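# Sort the mixed-up valves back onto their colour mats

### The job

The three valves on the sorting bench are mixed up: move each one upright onto the mat of its cap's colour, its whole foot on the mat, with the white mat free for parking one on the way. The orange mat sits on a free turntable, which must be left pointing as it does now and never spun round. Set the valves down gently rather than dropping them, knock none over, and leave the oil can and the nut basket where they are.

Things in the scene. Friction and masses are not known exactly. Their poses are not given: they have to be found in the camera images.
- orange_valve: chrome valve body standing upright, orange cap on top. Origin: centre of its underside; z up its axis. Height 95 mm. Round foot 52 mm across, 10 high; stem body 34 across up to 55; two opposed side ports along its own y, 84 mm over both ends, between 18 and 48 mm high; round orange cap 36 mm across from 67 to 95 mm high, the place to grip (any direction). About 0.4 kg
- green_valve: chrome valve body standing upright, green cap on top. Origin: centre of its underside; z up its axis. Height 95 mm. Round foot 52 mm across, 10 high; stem body 34 across up to 55; two opposed side ports along its own y, 84 mm over both ends, between 18 and 48 mm high; round green cap 36 mm across from 67 to 95 mm high, the place to grip (any direction). About 0.4 kg
- blue_valve: chrome valve body standing upright, blue cap on top. Origin: centre of its underside; z up its axis. Height 95 mm. Round foot 52 mm across, 10 high; stem body 34 across up to 55; two opposed side ports along its own y, 84 mm over both ends, between 18 and 48 mm high; round blue cap 36 mm across from 67 to 95 mm high, the place to grip (any direction). About 0.4 kg
- orange_pad: orange flat round mat, 76 mm across, 4 mm thick, fixed on the turntable with its centre 65 mm from the turntable's axis; its own x axis points from the turntable's axis outwards through the mat, so the axis is 65 mm behind it along -x. Origin: centre of its underside, 41 mm above the bench (top at 45 mm)
- green_pad: green flat round mat, 76 mm across, 4 mm thick, fixed to the bench. Origin: centre of its underside (top is 4 mm higher).
- blue_pad: blue flat round mat, 76 mm across, 4 mm thick, fixed to the bench. Origin: centre of its underside (top is 4 mm higher).
- spare_pad: white flat round mat, 76 mm across, 4 mm thick, fixed to the bench. Origin: centre of its underside (top is 4 mm higher). Empty at the start: a free spot for parking
- turntable (a joint): angle of the turntable (rad, 0 at the start, positive anticlockwise from above): a bare aluminium disc 220 mm across, top 41 mm above the bench, which turns freely (about 0.02 N m turns it); the orange mat is on it at one angle, three thin grey rings at the others
- oil_can: small oil can, whitish with a red band round it, 52 mm across, 90 mm high, loose, on the far side of the work. Origin: centre of its underside
- nut_basket: white round basket of nuts, 90 mm across, 40 mm high, loose, standing alone on the far side of the work. Origin: centre of its underside
There are look-alikes about, which are no part of the job. What is shaped like the orange_valve but brown is not meant.

How it is judged:
At the end, for the whole second after the job is handed in: Each valve stands upright (within 0.1 rad) on the mat of its own cap's colour, its axis within 12 mm of the mat's centre and its foot resting on the mat's top (within 4 mm), released and at rest; the turntable is at rest within 0.17 rad of its starting angle (horizontal distance between orange_valve and orange_pad below 0.012 m and z of orange_valve in the frame of orange_pad between 0.001 and 0.008 m and angle between each of orange_valve, green_valve, blue_valve's own z axis and vertical below 0.1 rad and linear speed of each of orange_valve, green_valve, blue_valve below 0.02 m/s and contact force between each of orange_valve, green_valve, blue_valve and the fingers below 0.1 N and horizontal distance between green_valve and green_pad below 0.012 m and z of green_valve in the frame of green_pad between 0.001 and 0.008 m and horizontal distance between blue_valve and blue_pad below 0.012 m and z of blue_valve in the frame of blue_pad between 0.001 and 0.008 m and value of joint turntable between -0.17 and 0.17 rad and velocity of joint turntable between -0.05 and 0.05 rad/s); the robot touches nothing.
It fails at once if a valve is knocked over or tipped (angle between any of orange_valve, green_valve, blue_valve's own z axis and vertical above 0.6 rad).
It fails at once if a valve is dropped (faster than 0.7 m/s within 60 mm of the bench) ((linear speed of orange_valve above 0.7 m/s and height (world z) of orange_valve below 0.06 m) or (linear speed of green_valve above 0.7 m/s and height (world z) of green_valve below 0.06 m) or (linear speed of blue_valve above 0.7 m/s and height (world z) of blue_valve below 0.06 m)).
It fails at once if the turntable is spun (over 0.5 rad) (value of joint turntable above 0.5 rad or value of joint turntable below -0.5 rad).
It fails at once if the oil can or the nut basket is disturbed (moved over 20 mm) (distance of any of oil_can, nut_basket from where it was at the start of the episode above 0.02 m).
It also fails if it takes over 120 s, if anything falls off the work surface, if the arm or the gripper's body presses on something with over 40 N, if the wrist force passes 120 N, or if a joint passes its speed limit or range.

### The arm

A 6-joint arm with a two-finger parallel gripper is mounted at the origin on the work surface. World frame = base frame: x ahead of the robot, y to its left, z up, the work surface at z = 0. Lengths are in m, angles in rad, forces in N, time in s.
With the tool pointing down it reaches from about 0.35 to 0.85 m from the base axis. Payload 8.1 kg.
Tool frame: the origin (TCP) lies at the very end of the fingers, on their centre line; the grasp point (between the pads) lies 19 mm behind it; z points along the fingers, y is the line along which they close (so a half turn about z gives the same grasp; the last joint's range is limited). The gripper opens to 93 mm and grips with 3 to 60 N. Pads are 15 mm wide; open, the fingers measure 128 mm over their backs; the gripper's body (75 mm by 188 mm) begins 65 mm behind the grasp point.
Start: joints at [1.025, 0.13, 1.488, -0, 1.523, -0.085], TCP at [0.267, 0.537, 0.219] pointing down, gripper open.
Joint ranges: [-2.96, 2.96], [-0.89, 2.26], [0.02, 2.5], [-1.34, 4.48], [0, 2.73], [-2.66, 2.66]. Speed limits (rad/s): [2.39, 2.39, 2.79, 3.14, 3.14, 3.14].

### API

Orientations are given as a rotation vector (axis times angle).
In Python, from plant import monitor, eyes, ticket gives the robot as it stands.
- The arm moves only by the tool arm_command, never from a script. Its argument "deltas" is a list that holds one entry, the list of rows, each a list of 6 numbers: the shift along the world's x, y, z in cm, then the turn, a rotation vector about the world's x, y, z in degrees. In form: [[[tx, ty, tz, rx, ry, rz], ...]]. A call has 1 to 12 rows; each row shifts and turns the commanded pose from where the row before left it; what a row does not reach is not made up. A row lasts 1/12 s, in which the tool goes at most 41.7 mm and 7.16 degrees, less where a joint would pass 70% of its speed; a pose out of reach is approached as far as the arm can. A call is refused whole if a number of a shift passes 4.17 or a number of a turn 7.16, either way. A call with a gripper value outside its range is refused whole. "gripper" is the opening, from -1 (shut) to 1 (fully open), set as the call begins (left out, the last holds). The fingers move at their own pace and stop on an object; "squeeze" is the grip in N (left out, the last holds). Time passes only in rows, so rows that do not move let the fingers close. It gives the time, the measured TCP pose, the force, the opening and the grip force at its end, in the units of the state.
- monitor.read_state(): the state, without advancing time (a new reading comes with each control period).
- eyes.read_camera(name): name is "scene" or "top" or "wrist"; returns the picture (400x640x3 uint8, blue, green, red); there is no depth.
- eyes.camera_model(name): a dict with "fx", "fy", "cx", "cy" (pixels), "rvec" (rotation vector, rad) and "tvec" (3), from world to camera coordinates, as OpenCV has them. Camera axes: x right, y down, z forward; pixel columns grow to the right and rows downward; lengths in m; the calibration is good to about 2 mm. A picture is of the moment at which its call begins: read the wrist's pose just before it. camera_model takes no time and is no camera call; for the wrist camera it gives the pose at the moment of the call.
- ticket.close_job(): hands the job in; it is judged then, once.
The state is a dict: "t": time; "q": joint angles; "dq": joint speeds; "joint_torque": joint torques, N m; "tool_pos": TCP position; "orientation": TCP orientation; "force": force on the tool from outside, world axes, zero at the start; "wrist_torque": the same for the moment, N m; "opening": finger opening in m; "gripper_force": force on a finger pad.
Only numpy, scipy, OpenCV 4.12 (cv2) and the standard library are available. Lean on these libraries where they do the work, as an engineer would, in place of code of your own. Each camera call takes 0.05 s, during which the arm holds its last target. There are 200 camera calls.

## Working session

There is one attempt and no reset: what is moved stays moved. The work goes in short steps, Python scripts to look and compute and a tool call to move; the robot and the scene stay as the last step left them, time stands still between calls to the robot, and variables do not carry over. Pictures are saved under pics/ and viewed, at most 14 in all, crops included, and the job is handed in when it is done.

Besides the shell and the picture viewer there is one more tool, called after "Emit:" in YAML: its name, and indented under it one key for each argument. arm_command: Moves the arm, as the interface text tells. Its arguments: {"type":"object","properties":{"deltas":{"type":"array"},"gripper":{"type":"number"},"squeeze":{"type":"number"}},"required":["deltas"]}

```bash
ls; mkdir -p pics
python3 - <<'E'
from plant import monitor, eyes
import cv2
s=monitor.read_state();print(s)
for n in("top","scene"):
    im=eyes.read_camera(n);cv2.imwrite(f"pics/{n}0.png",im)
    print(n,eyes.camera_model(n))
E
```

```text
pics
{'t': 0.0, 'q': array([ 1.02462921e+00,  1.31156303e-01,  1.48928636e+00,  2.34032930e-06,
        1.52299189e+00, -8.54242646e-02]), 'dq': array([-0.00060056, -0.0016982 ,  0.00099837,  0.00029724,  0.00174695,
       -0.00130568]), 'joint_torque': array([-1.85096367e-03, -5.59840214e+01, -4.91760886e+01,  7.66839506e-02,
        3.58412240e-02, -1.34229167e-04]), 'tool_pos': array([0.26646209, 0.53694655, 0.21758646]), 'orientation': array([-7.17217384e-01, -3.05803665e+00,  2.74853782e-03]), 'force': array([ 0.06394953, -0.84083618, -0.06474214]), 'wrist_torque': array([ 0.04262702,  0.04102396, -0.00214888]), 'gripper_force': 0.0, 'opening': 0.09310377301812883}
top {'fx': 391.9377710100511, 'fy': 391.9377710100511, 'cx': 320.08735479376844, 'cy': 203.10025693706632, 'rvec': array([ 2.16046573, -2.1763813 ,  0.07163394]), 'tvec': array([0.02028272, 0.57273748, 0.91723935])}
scene {'fx': 362.4408135543788, 'fy': 362.4408135543788, 'cx': 318.820604366525, 'cy': 203.59674470714205, 'rvec': array([ 2.14761751,  1.01786716, -0.45388905]), 'tvec': array([-0.36445857, -0.25401471,  1.18680233])}
```

View pics/top0.png

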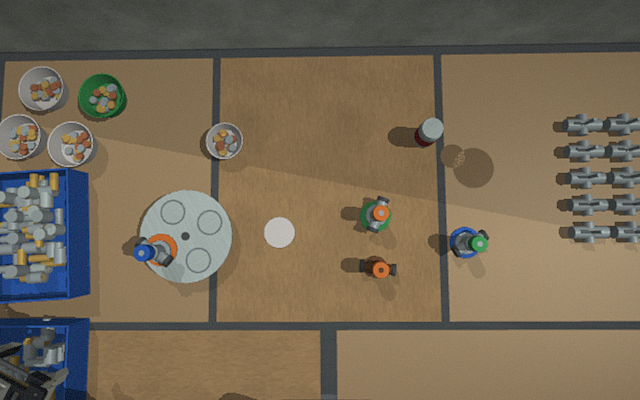

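View pics/scene0.png

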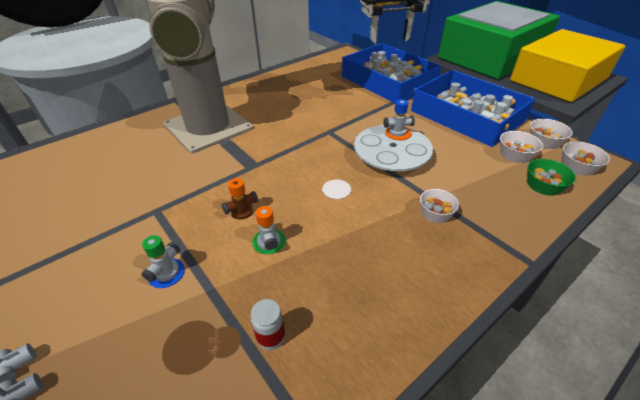

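Top view candidates for the orange valve are (380,213), a chrome body on the green mat, and (380,269), a brown body with an orange cap, which is the look-alike. The green valve is at (480,243) on the blue mat, and the blue valve is at (145,253) on the orange mat. The white mat is at (279,233), the can at (430,131) and the basket at (224,141). The loose chrome valves on the right and the bowls at upper left aren't part of the job. I choose the chrome one at (380,213) and check it in a crop, measuring at the same time.

```bash
cat > h.py <<'E'
import numpy as np, cv2
from plant import monitor, eyes
HSV={'o':((8,170,120),(16,255,255)),'g':((50,120,60),(75,255,255)),'b':((104,150,70),(122,255,255)),'w':((0,0,195),(180,45,255))}
def plane(m,uv,z):
    R=cv2.Rodrigues(m['rvec'])[0]; c=-R.T@m['tvec']
    uv=np.atleast_2d(np.asarray(uv,float))
    d=np.c_[(uv[:,0]-m['cx'])/m['fx'],(uv[:,1]-m['cy'])/m['fy'],np.ones(len(uv))]@R
    return c[:2]+d[:,:2]*((z-c[2])/d[:,2])[:,None]
def ray(m,uv):
    R=cv2.Rodrigues(m['rvec'])[0]; c=-R.T@m['tvec']
    d=R.T@np.array([(uv[0]-m['cx'])/m['fx'],(uv[1]-m['cy'])/m['fy'],1]); return c,d/np.linalg.norm(d)
def cross(a,b):
    (c1,d1),(c2,d2)=a,b
    s=np.linalg.lstsq(np.c_[d1,-d2],c2-c1,rcond=None)[0]; p,q=c1+s[0]*d1,c2+s[1]*d2
    return (p+q)/2,np.linalg.norm(p-q)
def px(m,p): return cv2.projectPoints(np.float64(p).reshape(-1,1,3),m['rvec'],m['tvec'],np.array([[m['fx'],0,m['cx']],[0,m['fy'],m['cy']],[0,0,1]]),None)[0].reshape(-1,2)
def mask(im,k): return cv2.inRange(cv2.cvtColor(im,cv2.COLOR_BGR2HSV),*map(np.array,HSV[k]))
def blobs(im,k,amin=15):
    n,l,st,c=cv2.connectedComponentsWithStats(mask(im,k))
    return [(c[i].round(1),st[i,4],l==i) for i in range(1,n) if st[i,4]>=amin]
E
python3 - <<'E'
from h import *
im=cv2.imread('pics/top0.png');sc=cv2.imread('pics/scene0.png')
for k in HSV:
  print(k,'top',[(b[0].tolist(),int(b[1])) for b in blobs(im,k)if b[0][1]>100 and b[0][0]>100]);print('  scene',[(b[0].tolist(),int(b[1])) for b in blobs(sc,k) if b[0][1]>90 and b[0][0]>100])
h=cv2.cvtColor(im,cv2.COLOR_BGR2HSV)
for u,v in((379,212),(381,269),(480,243),(145,253),(279,233),(175,243),(366,224),(456,238),(163,240),(300,232)):print(u,v,h[v,u])
m=eyes.camera_model('top')
for u in((380,213),(380,269),(480,243),(145,253)):print(u,plane(m,u,.097))
a=cv2.resize(im[170:300,340:500],None,fx=4,fy=4,interpolation=2);b=cv2.resize(im[180:290,130:300],None,fx=3.76,fy=3,interpolation=2)
cv2.imwrite('pics/crop1.png',a)
E
```

```text
o top [([380.4, 212.8], 160), ([165.1, 241.4], 210), ([153.9, 262.6], 17), ([380.5, 269.4], 191)]
  scene [([399.3, 135.4], 117), ([585.7, 157.6], 48), ([556.8, 176.0], 23), ([236.0, 187.0], 264), ([545.7, 179.9], 27), ([437.6, 201.8], 32), ([264.2, 216.0], 299)]
g top [([365.1, 213.9], 130), ([384.4, 224.1], 61), ([478.3, 243.0], 169)]
  scene [([549.6, 176.2], 1000), ([269.3, 244.0], 243), ([153.3, 246.3], 340)]
b top [([459.9, 233.5], 151), ([144.1, 252.2], 242), ([468.2, 254.6], 51)]
  scene [([169.4, 277.6], 276)]
w top []
  scene [([466.4, 100.1], 15), ([487.3, 113.4], 45), ([549.9, 123.6], 142), ([394.0, 150.4], 1340), ([520.8, 136.8], 236), ([370.5, 140.0], 117), ([416.0, 149.2], 128), ([587.9, 147.6], 54), ([387.2, 157.3], 147), ([336.2, 188.7], 428), ([442.5, 194.3], 171)]
379 212 [ 94  26 165]
381 269 [ 14 141  94]
480 243 [ 98  18 173]
145 253 [109 196 163]
279 233 [ 15  13 189]
175 243 [ 12 174 144]
366 224 [ 68 146  96]
456 238 [45 12 88]
163 240 [ 10 163 160]
300 232 [ 17 107 146]
(380, 213) [[ 0.54366501 -0.11738018]]
(380, 269) [[ 0.42142068 -0.11499669]]
(480, 243) [[ 0.47646484 -0.33361354]]
(145, 253) [[0.45899576 0.40300379]]
```

View pics/crop1.png

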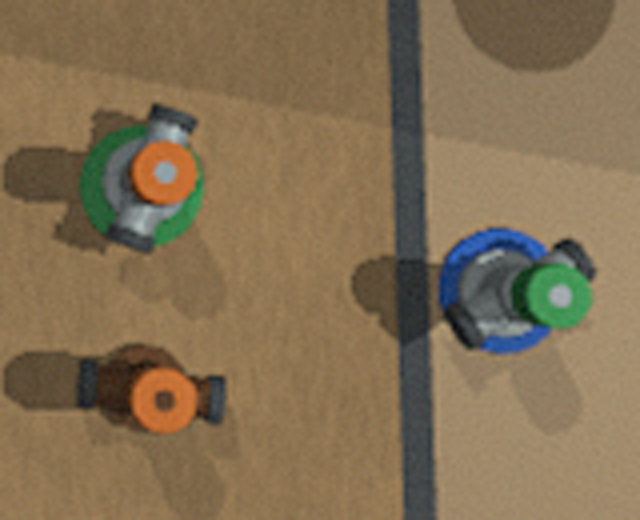

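The crop confirms it: the chrome body with the orange cap at crop (164,172) on the green mat is the right valve. The one at crop (164,400) is the brown decoy.

```bash
cat >> h.py <<'E'
HSV={'o':((7,120,90),(16,255,255)),'g':((50,100,50),(80,255,255)),'b':((104,120,50),(122,255,255)),'w':((0,0,165),(40,40,255))}
def circ(im,m,k,uv,z,win,op=1):
    """min enclosing circle, on plane z, of colour k within win px of uv"""
    w=np.zeros(im.shape[:2],np.uint8);cv2.circle(w,tuple(int(x) for x in uv),win,255,-1)
    M=cv2.bitwise_and(mask(im,k),w)
    n,l,st,c=cv2.connectedComponentsWithStats(M,connectivity=8)
    M=np.isin(l,[i for i in range(1,n) if st[i,4]>=12]).astype(np.uint8)
    p=plane(m,np.argwhere(M)[:,::-1],z).astype(np.float32)
    c,r=cv2.minEnclosingCircle(p); return np.round(c,4).tolist(),round(r,4),len(p)
E
python3 - <<'E'
from h import *
from scipy.spatial.transform import Rotation as Ro
im=cv2.imread('pics/top0.png');m=eyes.camera_model('top')
print('cap o',circ(im,m,'o',(380,213),.098,12));print('cap g',circ(im,m,'g',(479,243),.098,13));print('cap b',circ(im,m,'b',(144,253),.139,14))
print('pad g',circ(im,m,'g',(375,216),.004,20),'pad b',circ(im,m,'b',(466,243),.004,22),'pad w',circ(im,m,'w',(279,233),.004,20),'pad o',circ(im,m,'o',(160,249),.045,24))
hub=(185,237)
g=cv2.cvtColor(im,cv2.COLOR_BGR2GRAY)[225:249,173:197];t=np.argwhere(g<100)
print('hub',plane(m,t[:,::-1].mean(0)+[173,225],.041),len(t))
R=Ro.from_rotvec(monitor.read_state()['orientation']).as_matrix();print(R.round(3))
# foot via chrome? pad/hub direction
E
```

```text
cap o ([0.5447, -0.1183], 0.0182, 178)
cap g ([0.4761, -0.3277], 0.021, 215)
cap b ([0.4619, 0.3864], 0.0226, 255)
pad g ([0.5416, -0.1173], 0.0372, 218) pad b ([0.4771, -0.3326], 0.0372, 223) pad w ([0.5052, 0.1176], 0.0375, 725) pad o ([0.4653, 0.3911], 0.0377, 267)
hub [[0.49605318 0.33637841]] 50
[[-0.896  0.445 -0.001]
 [ 0.445  0.896 -0.001]
 [ 0.    -0.002 -1.   ]]
```

Emit:
arm_command:
  deltas:
    - [[1.54,-3.64,0.2,0,0,0],[1.54,-3.64,0.2,0,0,0],[1.54,-3.64,0.2,0,0,0],[1.54,-3.64,0.2,0,0,0],[1.54,-3.64,0.2,0,0,0],[1.54,-3.64,0.2,0,0,0],[1.54,-3.64,0,0,0,0],[1.54,-3.64,0,0,0,0],[1.54,-3.64,0,0,0,0],[1.54,-3.64,0,0,0,0],[1.54,-3.64,0,0,0,0],[1.54,-3.64,0,0,0,0]]
  gripper: 1
  squeeze: 25

```text
t: 1.1
tool_pos: [0.4517, 0.0987, 0.2304]
orientation: [-0.717, -3.058, 0.0]
force: [1.3, 1.5, -0.1]
opening: 0.0931
gripper_force: 0.0
```

Emit:
arm_command:
  deltas:
    - [[1.54,-3.64,0,0,0,0],[1.54,-3.64,0,0,0,0],[1.54,-3.64,0,0,0,0],[1.54,-3.64,0,0,0,0],[1.54,-3.64,0,0,0,0],[1.54,-3.64,0,0,0,0],[0,0,0,0,0,0],[0,0,0,0,0,0],[0,0,0,0,0,0]]

```text
t: 1.85
tool_pos: [0.5435, -0.1175, 0.23]
orientation: [-0.718, -3.057, -0.001]
force: [-0.1, 1.5, 0.4]
opening: 0.0929
gripper_force: 0.0
```

Run:
```python
from h import *
m=eyes.camera_model('wrist');im=eyes.read_camera('wrist');cv2.imwrite('pics/w1.png',im)
u=px(m,[.5447,-.1183,.098])[0];print(u, px(m,[.5435,-.1175,.098])[0])
print([(b[0].tolist(),int(b[1])) for b in blobs(im,'o',100)])
print(circ(im,m,'o',u,.098,90),circ(im,m,'g',px(m,[.5416,-.1173,.004])[0],.004,150))
```

```text
[316.53977025 188.7834454 ] [316.74171773 187.24959068]
[([401.0, 142.2], 107589), ([228.1, 308.4], 528), ([388.2, 372.1], 5351), ([205.4, 389.6], 775)]
([0.5498, -0.1214], 0.0846, 17143) ([0.5412, -0.1166], 0.0373, 991)
```

View pics/w1.png

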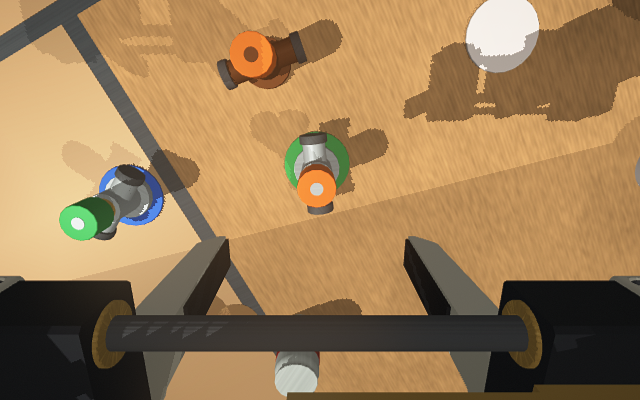

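The cap shows at (316,188) in the wrist view, exactly where the top view puts it. Descending to grip.

Emit:
arm_command:
  deltas:
    - [[0.1,-0.05,-3,0,0,0],[0,0,-4,0,0,0],[0,0,-4,0,0,0],[0,0,-3,0,0,0],[0,0,-2.2,0,0,0],[0,0,0,0,0,0],[0,0,0,0,0,0]]

```text
t: 2.48
tool_pos: [0.5438, -0.1166, 0.068]
orientation: [-0.714, -3.057, -0.001]
force: [-0.0, 0.0, 0.6]
opening: 0.0932
gripper_force: 0.0
```

Emit:
arm_command:
  deltas:
    - [[0,0,0,0,0,0],[0,0,0,0,0,0],[0,0,0,0,0,0],[0,0,0,0,0,0],[0,0,0,0,0,0],[0,0,0,0,0,0],[0,0,0,0,0,0],[0,0,0,0,0,0]]
  gripper: -1

```text
t: 3.15
tool_pos: [0.545, -0.1183, 0.0687]
orientation: [-0.718, -3.059, 0.0]
force: [0.1, 0.7, 0.5]
opening: 0.0442
gripper_force: 0.0
```

Emit:
arm_command:
  deltas:
    - [[0,0,0,0,0,0],[0,0,0,0,0,0],[0,0,0,0,0,0],[0,0,0,0,0,0],[0,0,0,0,0,0]]

```text
t: 3.57
tool_pos: [0.5449, -0.1183, 0.0685]
orientation: [-0.717, -3.058, 0.0]
force: [-1.0, -1.0, 0.3]
opening: 0.0357
gripper_force: 25.0
```

Emit:
arm_command:
  deltas:
    - [[0,0,1,0,0,0],[0,0,3,0,0,0],[0,0,3,0,0,0],[-0.2,1.2,1,0,0,0],[-0.5,3,0,0,0,0],[-0.5,3,0,0,0,0],[-0.5,3,0,0,0,0],[-0.5,3,0,0,0,0],[-0.5,3,0,0,0,0],[-0.5,3,0,0,0,0],[-0.5,3,0,0,0,0],[-0.3,1.4,0,0,0,0]]

```text
t: 4.57
tool_pos: [0.5032, 0.1216, 0.148]
orientation: [-0.714, -3.058, -0.002]
force: [0.1, 0.4, -4.3]
opening: 0.0353
gripper_force: 25.0
```

Emit:
arm_command:
  deltas:
    - [[0,0,-1.5,0,0,0],[0,0,-2.5,0,0,0],[0,0,-2,0,0,0],[0,0,-1,0,0,0],[0,0,-0.5,0,0,0],[0,0,0,0,0,0],[0,0,0,0,0,0]]

```text
t: 5.15
tool_pos: [0.5053, 0.1179, 0.0743]
orientation: [0.718, 3.058, 0.0]
force: [-0.3, -0.3, -4.1]
opening: 0.0355
gripper_force: 25.0
```

Emit:
arm_command:
  deltas:
    - [[0,0,-0.2,0,0,0],[0,0,-0.2,0,0,0],[0,0,-0.1,0,0,0],[0,0,-0.1,0,0,0],[0,0,0,0,0,0],[0,0,0,0,0,0]]

```text
t: 5.65
tool_pos: [0.5056, 0.1177, 0.0685]
orientation: [0.717, 3.057, 0.0]
force: [-1.9, -0.7, 3.9]
opening: 0.0359
gripper_force: 25.0
```

Emit:
arm_command:
  deltas:
    - [[0,0,0,0,0,0],[0,0,0,0,0,0],[0,0,0,0,0,0],[0,0,0,0,0,0],[0,0,0,0,0,0],[0,0,2,0,0,0],[0,0,4,0,0,0],[0,0,4,0,0,0],[0,0,4,0,0,0]]
  gripper: 0.8

```text
t: 6.4
tool_pos: [0.5042, 0.1177, 0.2087]
orientation: [-0.717, -3.057, 0.001]
force: [2.1, 0.0, -0.1]
opening: 0.0832
gripper_force: 0.0
```

Emit:
arm_command:
  deltas:
    - [[-0.25,-3.7,0,0,0,0],[-0.25,-3.7,0,0,0,0],[-0.25,-3.7,0,0,0,0],[-0.25,-3.7,0,0,0,0],[-0.25,-3.7,0,0,0,0],[-0.25,-3.7,0,0,0,0],[-0.25,-3.7,0,0,0,0],[-0.25,-3.7,0,0,0,0],[-0.25,-3.7,0,0,0,0],[-0.25,-3.7,0,0,0,0],[-0.25,-3.7,0,0,0,0],[-0.25,-4,0,0,0,0]]

```text
t: 7.4
tool_pos: [0.4746, -0.3308, 0.2076]
orientation: [0.717, 3.058, 0.0]
force: [1.3, -0.1, -0.3]
opening: 0.0838
gripper_force: 0.0
```

Emit:
arm_command:
  deltas:
    - [[0,0,0,0,0,0],[0,0,0,0,0,0],[0,0,0,0,0,0],[0,0,0,0,0,0]]

```text
t: 7.73
tool_pos: [0.4752, -0.3282, 0.2076]
orientation: [-0.716, -3.059, -0.001]
force: [-0.2, 0.6, -0.2]
opening: 0.0838
gripper_force: 0.0
```

```bash
cat > look.py <<'E'
from h import *
import sys
HSV['o']=((6,180,110),(16,255,255))
def cap(k,x,y,z,name=None):
    s=monitor.read_state();m=eyes.camera_model('wrist');im=eyes.read_camera('wrist')
    if name: cv2.imwrite(f'pics/{name}.png',im)
    u=px(m,[x,y,z])[0];print('tool',s['tool_pos'].round(4),'pred',u.round(1),'cap',circ(im,m,k,u,z,45));return m,im
E
python3 - <<'E'
from look import *
m,im=cap('g',.476,-.330,.099,'w2')
print(circ(im,m,'b',px(m,[.477,-.3326,.004])[0],.004,150))
t=eyes.read_camera('top');cv2.imwrite('pics/top2.png',t);mt=eyes.camera_model('top')
print('pad g',circ(t,mt,'g',(374,216),.004,24)); print('cap o',circ(t,mt,'o',px(mt,[.5052,.1176,.098])[0],.098,14))
E
```

```text
tool [ 0.4752 -0.3282  0.2076] pred [315.1 196.2] cap ([0.4729, -0.3295], 0.0199, 1353)
([0.4764, -0.3324], 0.0376, 1025)
pad g ([0.5419, -0.1172], 0.0372, 723)
cap o ([0.5051, 0.1164], 0.0168, 118)
```

View pics/top2.png

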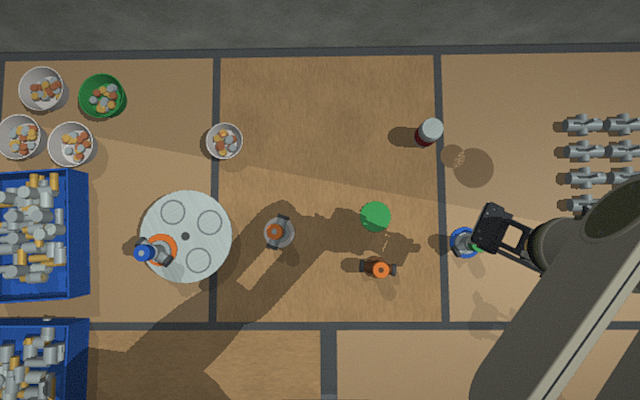

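The top view shows the orange valve upright on the white mat at (279,232) and the green mat empty at (375,216). I refine the green cap from its white centre dot.

```bash
cat >> look.py <<'E'
def dot(m,im,x,y,z):
    u,v=px(m,[x,y,z])[0].astype(int);h=cv2.cvtColor(im,cv2.COLOR_BGR2HSV)[v-16:v+17,u-16:u+17]
    M=(h[...,1]<90).astype(np.uint8);n,l,st,c=cv2.connectedComponentsWithStats(M)
    for i in range(1,n):
        if st[i,4]>8: print(' dot area',st[i,4],(c[i]+[u-16,v-16]).round(1),plane(m,c[i]+[u-16,v-16],z).round(4))
E
python3 - <<'E'
from look import *
m=eyes.camera_model('wrist');im=cv2.imread('pics/w2.png');dot(m,im,.4745,-.33,.099)
m=eyes.camera_model('top');im=cv2.imread('pics/top0.png');dot(m,im,.476,-.330,.099);dot(m,im,.461,.389,.14);dot(m,im,.5447,-.1183,.099)
E
```

```text
dot area 158 [313.5 196.1] [[ 0.4756 -0.3311]]
 dot area 654 [480.3 243.1] [[ 0.4762 -0.3335]]
 dot area 31 [479.5 243.4] [[ 0.4756 -0.3318]]
 dot area 253 [148.5 246. ] [[0.4753 0.3759]]
 dot area 13 [127.8 244.5] [[0.4787 0.4201]]
 dot area 27 [140.8 252.7] [[0.4613 0.3919]]
 dot area 75 [148.3 263.8] [[0.4381 0.3752]]
 dot area 324 [375.2 213.2] [[ 0.5432 -0.1065]]
 dot area 25 [381.  212.6] [[ 0.5444 -0.1192]]
```

Emit:
arm_command:
  deltas:
    - [[0,-0.3,-3,0,0,0],[0,0,-4,0,0,0],[0,0,-4,0,0,0],[0,0,-2,0,0,0],[0,0,-0.9,0,0,0],[0,0,0,0,0,0],[0,0,0,0,0,0]]

```text
t: 8.42
tool_pos: [0.4757, -0.3321, 0.0698]
orientation: [0.716, 3.058, -0.001]
force: [1.4, -0.3, 0.3]
opening: 0.0836
gripper_force: 0.0
```

Emit:
arm_command:
  deltas:
    - [[0,0,0,0,0,0],[0,0,0,0,0,0],[0,0,0,0,0,0],[0,0,0,0,0,0],[0,0,0,0,0,0],[0,0,0,0,0,0],[0,0,0,0,0,0],[0,0,0,0,0,0],[0,0,0,0,0,0],[0,0,0,0,0,0],[0,0,0,0,0,0],[0,0,0,0,0,0]]
  gripper: -1

```text
t: 9.42
tool_pos: [0.475, -0.3322, 0.0686]
orientation: [-0.717, -3.059, -0.0]
force: [0.5, -0.0, -0.1]
opening: 0.0358
gripper_force: 25.0
```

Emit:
arm_command:
  deltas:
    - [[0,0,1,0,0,0],[0,0,3,0,0,0],[0,0,3,0,0,0],[0.4,1.2,1,0,0,0],[0.9,2.9,0,0,0,0],[0.9,2.9,0,0,0,0],[0.9,2.9,0,0,0,0],[0.9,2.9,0,0,0,0],[0.9,2.9,0,0,0,0],[0.9,2.9,0,0,0,0],[0.6,1.9,0,0,0,0],[0.3,1,0,0,0,0]]

```text
t: 10.42
tool_pos: [0.5421, -0.1139, 0.1481]
orientation: [-0.714, -3.059, -0.001]
force: [-0.4, -0.8, -2.8]
opening: 0.0356
gripper_force: 25.0
```

Emit:
arm_command:
  deltas:
    - [[0,0,-1.5,0,0,0],[0,0,-2.5,0,0,0],[0,0,-2,0,0,0],[0,0,-1,0,0,0],[0,0,-0.5,0,0,0],[0,0,0,0,0,0],[0,0,0,0,0,0]]

```text
t: 11.0
tool_pos: [0.5424, -0.1176, 0.0744]
orientation: [0.718, 3.058, -0.0]
force: [-0.4, 0.9, -3.5]
opening: 0.0355
gripper_force: 25.0
```

Emit:
arm_command:
  deltas:
    - [[0,0,-0.2,0,0,0],[0,0,-0.2,0,0,0],[0,0,-0.1,0,0,0],[0,0,-0.1,0,0,0],[0,0,0,0,0,0],[0,0,0,0,0,0]]

```text
t: 11.5
tool_pos: [0.5426, -0.1174, 0.0685]
orientation: [0.717, 3.057, -0.0]
force: [-0.9, 0.6, 3.7]
opening: 0.0356
gripper_force: 25.0
```

Emit:
arm_command:
  deltas:
    - [[0,0,0,0,0,0],[0,0,0,0,0,0],[0,0,0,0,0,0],[0,0,0,0,0,0],[0,0,0,0,0,0],[0,0,2,0,0,0],[0,0,4,0,0,0],[0,0,4,0,0,0],[0,0,4,0,0,0],[0,0,4,0,0,0]]
  gripper: 0.8

```text
t: 12.33
tool_pos: [0.5415, -0.1171, 0.2494]
orientation: [-0.717, -3.058, -0.0]
force: [0.7, 0.8, -0.8]
opening: 0.0834
gripper_force: 0.0
```

Emit:
arm_command:
  deltas:
    - [[-0.6,3.7,0,0,0,7],[-0.6,3.7,0,0,0,7],[-0.6,3.7,0,0,0,7],[-0.6,3.7,0,0,0,7],[-0.6,3.7,0,0,0,7],[-0.6,3.7,0,0,0,7],[-0.6,3.7,0,0,0,7],[-0.6,3.7,0,0,0,7],[-0.6,3.7,0,0,0,0],[-0.6,3.7,0,0,0,0],[-0.6,3.7,0,0,0,0],[-0.6,3.7,0,0,0,0]]

```text
t: 13.33
tool_pos: [0.4693, 0.3285, 0.2476]
orientation: [-0.803, 3.037, -0.0]
force: [-0.2, -0.4, -1.0]
opening: 0.0835
gripper_force: 0.0
```

Emit:
arm_command:
  deltas:
    - [[-0.6,3.7,0,0,0,0],[-0.3,2.5,0,0,0,0],[0,0,0,0,0,0],[0,0,0,0,0,0],[0,0,0,0,0,0]]

```text
t: 13.75
tool_pos: [0.461, 0.3883, 0.2473]
orientation: [0.803, -3.037, 0.001]
force: [0.6, 0.4, 0.1]
opening: 0.0838
gripper_force: 0.0
```

Run:
```python
from look import *
from scipy.spatial.transform import Rotation as Ro
m,im=cap('b',.4613,.392,.14,'w3');dot(m,im,.4613,.392,.14)
print('pad o',circ(im,m,'o',px(m,[.4642,.393,.045])[0],.045,110))
print(Ro.from_rotvec(monitor.read_state()['orientation']).as_matrix().round(3)[:,1])
t=eyes.read_camera('top');cv2.imwrite('pics/top3.png',t);mt=eyes.camera_model('top')
print('pad b',circ(t,mt,'b',px(mt,[.477,-.3326,.004])[0],.004,24)); dot(mt,t,.5424,-.1176,.099)
```

```text
tool [0.461  0.3883 0.2473] pred [320.3 197.5] cap ([0.4581, 0.3905], 0.0201, 1304)
 dot area 154 [320.1 197. ] [[0.461  0.3916]]
 dot area 13 [305.5 212. ] [[0.4786 0.3875]]
 dot area 11 [334.7 212.1] [[0.4665 0.409 ]]
pad o ([0.4643, 0.3918], 0.0375, 348)
[-0.493  0.87  -0.001]
pad b ([0.4772, -0.3327], 0.0372, 748)
 dot area 87 [389.4 207.3] [[ 0.556 -0.138]]
 dot area 226 [370.7 218. ] [[ 0.5327 -0.0965]]
 dot area 28 [380.3 213.3] [[ 0.5428 -0.1178]]
```

View pics/w3.png

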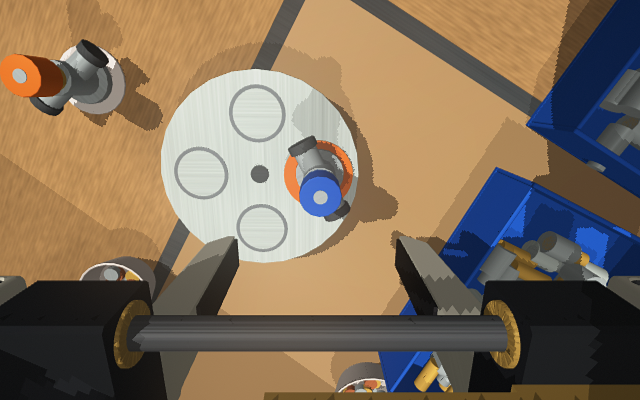

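View pics/top3.png

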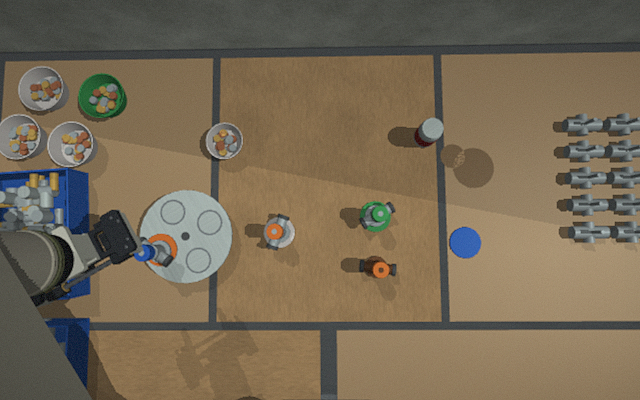

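The wrist view shows the blue cap at (320,197) on the orange mat. The top view shows green upright on its mat at (377,215) and the blue mat free at (465,243). Descending to grip blue, with the fingers closing radially.

Emit:
arm_command:
  deltas:
    - [[0,0.3,-3,0,0,0],[0,0,-4,0,0,0],[0,0,-4,0,0,0],[0,0,-2,0,0,0],[0,0,-0.7,0,0,0],[0,0,0,0,0,0],[0,0,0,0,0,0]]

```text
t: 14.43
tool_pos: [0.462, 0.3915, 0.1122]
orientation: [-0.8, 3.036, 0.001]
force: [0.1, 1.0, -0.4]
opening: 0.0837
gripper_force: 0.0
```

Emit:
arm_command:
  deltas:
    - [[0,0,0,0,0,0],[0,0,0,0,0,0],[0,0,0,0,0,0],[0,0,0,0,0,0],[0,0,0,0,0,0],[0,0,0,0,0,0],[0,0,0,0,0,0],[0,0,0,0,0,0],[0,0,0,0,0,0],[0,0,0,0,0,0],[0,0,0,0,0,0],[0,0,0,0,0,0]]
  gripper: -1

```text
t: 15.43
tool_pos: [0.4609, 0.3917, 0.1106]
orientation: [0.802, -3.037, 0.0]
force: [-0.4, -0.3, 0.4]
opening: 0.0355
gripper_force: 25.0
```

Emit:
arm_command:
  deltas:
    - [[0,0,0.5,0,0,0],[0,0,2,0,0,0],[0,0,3.5,0,0,0],[0,0,4,0,0,0],[0,0,2,0,0,0],[0,-1.4,0,0,0,-3],[0,-3,0,0,0,-5],[0.1,-3.5,0,0,0,-6],[0.1,-3.5,0,0,0,-6],[0.1,-3.5,0,0,0,-6],[0.1,-3.5,0,0,0,-6],[0.1,-3.5,0,0,0,-6]]

```text
t: 16.43
tool_pos: [0.4651, 0.1711, 0.2299]
orientation: [-0.237, -3.131, 0.001]
force: [0.7, -0.4, -4.5]
opening: 0.0354
gripper_force: 25.0
```

Emit:
arm_command:
  deltas:
    - [[0.1,-3.5,0,0,0,-6],[0.1,-3.5,0,0,0,-6],[0.1,-3.5,0,0,0,-6],[0.1,-3.5,0,0,0,0],[0.1,-3.5,0,0,0,0],[0.1,-3.5,0,0,0,0],[0.1,-3.5,0,0,0,0],[0.1,-3.5,0,0,0,0],[0.1,-3.5,0,0,0,0],[0.1,-3.5,0,0,0,0],[0.1,-3.5,0,0,0,0],[0,-3.5,0,0,0,0]]

```text
t: 17.43
tool_pos: [0.4763, -0.2487, 0.23]
orientation: [-0.717, -3.057, -0.001]
force: [1.6, 0.2, -4.6]
opening: 0.0354
gripper_force: 25.0
```

Emit:
arm_command:
  deltas:
    - [[0,-3.5,0,0,0,0],[0,-2.5,0,0,0,0],[0,-2.5,0,0,0,0],[0,0,0,0,0,0],[0,0,0,0,0,0]]

```text
t: 17.85
tool_pos: [0.4761, -0.333, 0.2295]
orientation: [-0.72, -3.056, -0.002]
force: [-1.4, 1.4, -6.7]
opening: 0.0356
gripper_force: 25.0
```

Target is x .477, y -.3327, z .0696: down 15.4 to hover, then creep.

Emit:
arm_command:
  deltas:
    - [[0.1,0,-2,0,0,0],[0,0,-4,0,0,0],[0,0,-4,0,0,0],[0,0,-3,0,0,0],[0,0,-1.5,0,0,0],[0,0,-0.9,0,0,0],[0,0,0,0,0,0],[0,0,0,0,0,0]]

```text
t: 18.52
tool_pos: [0.4784, -0.3319, 0.0773]
orientation: [0.716, 3.059, -0.0]
force: [0.1, 1.3, -4.5]
opening: 0.0358
gripper_force: 25.0
```

Emit:
arm_command:
  deltas:
    - [[0,0,-0.2,0,0,0],[0,0,-0.2,0,0,0],[0,0,-0.1,0,0,0],[0,0,-0.1,0,0,0],[0,0,0,0,0,0],[0,0,0,0,0,0]]

```text
t: 19.02
tool_pos: [0.478, -0.3323, 0.0708]
orientation: [0.717, 3.058, -0.0]
force: [-0.2, -0.7, -5.9]
opening: 0.0354
gripper_force: 25.0
```

Emit:
arm_command:
  deltas:
    - [[0,0,-0.1,0,0,0],[0,0,-0.1,0,0,0],[0,0,0,0,0,0],[0,0,0,0,0,0]]

```text
t: 19.35
tool_pos: [0.4787, -0.3328, 0.0697]
orientation: [0.717, 3.057, -0.001]
force: [-1.2, 1.1, 4.5]
opening: 0.0357
gripper_force: 25.0
```

Emit:
arm_command:
  deltas:
    - [[0,0,0,0,0,0],[0,0,0,0,0,0],[0,0,0,0,0,0],[0,0,0,0,0,0],[0,0,0,0,0,0],[0,0,2,0,0,0],[0,0,4,0,0,0],[0,0,4,0,0,0],[0,0,4,0,0,0]]
  gripper: 0.8

```text
t: 20.1
tool_pos: [0.4774, -0.3317, 0.2096]
orientation: [-0.717, -3.057, -0.001]
force: [0.4, 0.1, -0.2]
opening: 0.083
gripper_force: 0.0
```

Emit:
arm_command:
  deltas:
    - [[0.2,3.7,0,0,0,0],[0.2,3.7,0,0,0,0],[0.2,3.7,0,0,0,0],[0.2,3.7,0,0,0,7],[0.2,3.7,0,0,0,7],[0.2,3.7,0,0,0,7],[0.2,3.7,0,0,0,7],[0.2,3.7,0,0,0,7],[0.2,3.7,0,0,0,7],[0.2,3.7,0,0,0,7],[0.2,3.7,0,0,0,7],[0.4,4,0,0,0,0]]

```text
t: 21.1
tool_pos: [0.5036, 0.1163, 0.2088]
orientation: [-0.815, 3.034, -0.0]
force: [0.9, -0.9, 1.2]
opening: 0.0836
gripper_force: 0.0
```

Emit:
arm_command:
  deltas:
    - [[0,0.2,0,0,0,0],[0,0,0,0,0,0],[0,0,0,0,0,0],[0,0,0,0,0,0]]

```text
t: 21.43
tool_pos: [0.5039, 0.1156, 0.2085]
orientation: [0.8, -3.037, 0.001]
force: [-0.6, -0.4, 0.3]
opening: 0.0836
gripper_force: 0.0
```

Run:
```python
from look import *
m,im=cap('o',.5053,.117,.099,'w4');dot(m,im,.5053,.117,.099)
t=eyes.read_camera('top');cv2.imwrite('pics/top4.png',t);mt=eyes.camera_model('top')
print('pad o',circ(t,mt,'o',px(mt,[.4643,.393,.045])[0],.045,26),'wrist',circ(im,m,'o',px(m,[.4643,.393,.045])[0],.045,60)); print('blue');dot(mt,t,.478,-.333,.099)
g=cv2.cvtColor(t,cv2.COLOR_BGR2GRAY)[225:249,173:197];q=np.argwhere(g<100)
print('hub',plane(mt,q[:,::-1].mean(0)+[173,225],.041),len(q))
cv2.imwrite('pics/crop4.png',cv2.resize(t[170:300,90:490],None,fx=2,fy=2))
```

```text
tool [0.5039 0.1156 0.2085] pred [317.3 196.4] cap ([0.5019, 0.1169], 0.0201, 1318)
 dot area 144 [318.  196.1] [[0.5048 0.1174]]
pad o ([0.0, 0.0], 0.0, 0) wrist ([0.463, 0.3907], 0.0382, 2431)
blue
 dot area 757 [480.7 242.1] [[ 0.4785 -0.3344]]
 dot area 27 [480.5 241.9] [[ 0.4789 -0.334 ]]
hub [[nan nan]] 0<stdin>:6: RuntimeWarning: Mean of empty slice.
  ret = um.true_divide(
```

View pics/crop4.png

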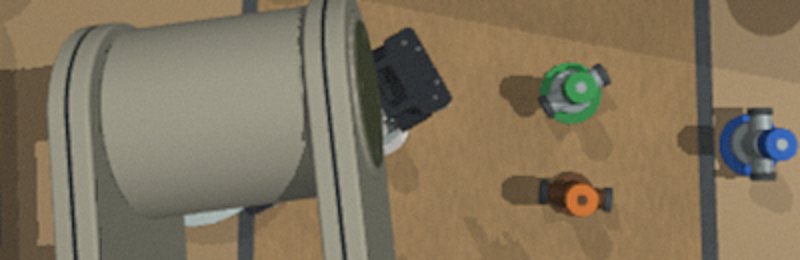

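The crop shows green and blue upright and centred on their mats at (580,90) and (765,145). Next I pick up orange.

Emit:
arm_command:
  deltas:
    - [[0.1,0.2,-3,0,0,0],[0,0,-4,0,0,0],[0,0,-4,0,0,0],[0,0,-2,0,0,0],[0,0,-0.9,0,0,0],[0,0,0,0,0,0],[0,0,0,0,0,0]]

```text
t: 22.12
tool_pos: [0.5056, 0.1181, 0.0706]
orientation: [-0.801, 3.037, -0.0]
force: [0.7, -0.5, -0.4]
opening: 0.0838
gripper_force: 0.0
```

Emit:
arm_command:
  deltas:
    - [[0,0,0,0,0,0],[0,0,0,0,0,0],[0,0,0,0,0,0],[0,0,0,0,0,0],[0,0,0,0,0,0],[0,0,0,0,0,0],[0,0,0,0,0,0],[0,0,0,0,0,0],[0,0,0,0,0,0],[0,0,0,0,0,0],[0,0,0,0,0,0],[0,0,0,0,0,0]]
  gripper: -1

```text
t: 23.12
tool_pos: [0.505, 0.1186, 0.0697]
orientation: [-0.802, 3.037, -0.0]
force: [-0.4, -1.0, 0.4]
opening: 0.0353
gripper_force: 25.0
```

Emit:
arm_command:
  deltas:
    - [[0,0,1,0,0,0],[0,0,3,0,0,0],[0,0,4,0,0,0],[-0.2,1.3,2,0,0,0],[-0.5,3.3,0,0,0,0],[-0.5,3.4,0,0,0,0],[-0.5,3.4,0,0,0,0],[-0.5,3.4,0,0,0,0],[-0.5,3.4,0,0,0,0],[-0.5,3.4,0,0,0,0],[-0.5,3.4,0,0,0,0],[-0.4,2.4,0,0,0,0]]

```text
t: 24.12
tool_pos: [0.4624, 0.3953, 0.1694]
orientation: [0.804, -3.035, -0.001]
force: [0.3, 0.4, -4.1]
opening: 0.0358
gripper_force: 25.0
```

Emit:
arm_command:
  deltas:
    - [[0,0,0,0,0,0],[0,0,0,0,0,0],[0,0,0,0,0,0],[0,0,0,0,0,0]]

```text
t: 24.45
tool_pos: [0.464, 0.3917, 0.1694]
orientation: [0.801, -3.037, 0.001]
force: [0.9, 0.2, -4.5]
opening: 0.0357
gripper_force: 25.0
```

Run:
```python
from look import *
s=monitor.read_state();m=eyes.camera_model('wrist');im=eyes.read_camera('wrist');cv2.imwrite('pics/w5.png',im)
t=eyes.read_camera('top');mt=eyes.camera_model('top')
print(s['tool_pos'],px(m,[.464,.392,.045]))
g=cv2.cvtColor(t,cv2.COLOR_BGR2GRAY)[225:249,173:197];q=np.argwhere(g<100)
print('hub',plane(mt,q[:,::-1].mean(0)+[173,225],.041),len(q))
print('pad top',circ(t,mt,'o',px(mt,[.4643,.393,.045])[0],.045,22))
cv2.imwrite('pics/v5.png',np.vstack([im[:,:],t[150:320,:]]))
```

```text
[0.46399622 0.39166029 0.16940246] [[316.90208405 189.70079637]]
hub [[0.49669181 0.33545769]] 47
pad top ([0.4659, 0.3908], 0.0367, 439)
```

View pics/v5.png

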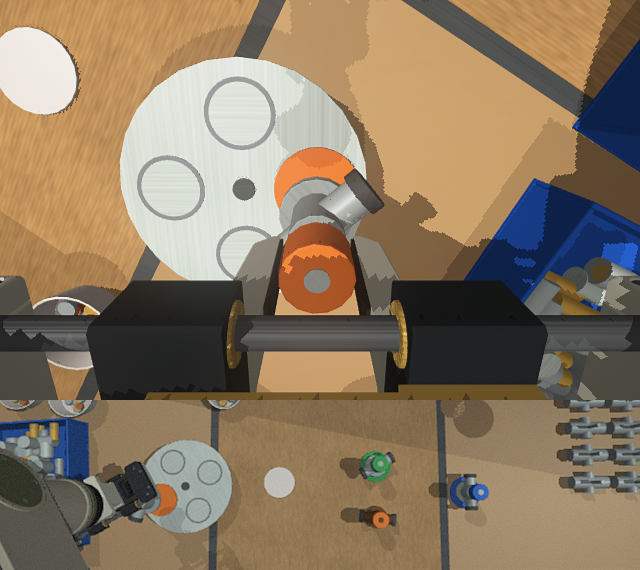

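The wrist view puts the mat's centre at about (317,188), as predicted, and the turntable hasn't turned. Lowering gently.

Emit:
arm_command:
  deltas:
    - [[0,0,-1,0,0,0],[0,0,-2,0,0,0],[0,0,-1.2,0,0,0],[0,0,-0.6,0,0,0],[0,0,-0.3,0,0,0],[0,0,-0.2,0,0,0],[0,0,-0.2,0,0,0],[0,0,-0.1,0,0,0],[0,0,-0.1,0,0,0],[0,0,0,0,0,0],[0,0,0,0,0,0]]

```text
t: 25.47
tool_pos: [0.4641, 0.3929, 0.113]
orientation: [-0.802, 3.037, 0.0]
force: [0.4, 0.8, -4.5]
opening: 0.0357
gripper_force: 25.0
```

Emit:
arm_command:
  deltas:
    - [[0,0,-0.1,0,0,0],[0,0,0,0,0,0],[0,0,-0.05,0,0,0],[0,0,0,0,0,0],[0,0,0,0,0,0]]

```text
t: 25.88
tool_pos: [0.4639, 0.3927, 0.1111]
orientation: [0.803, -3.037, 0.0]
force: [-0.5, -0.2, -3.8]
opening: 0.0353
gripper_force: 25.0
```

Emit:
arm_command:
  deltas:
    - [[0,0,-0.05,0,0,0],[0,0,-0.05,0,0,0],[0,0,0,0,0,0],[0,0,0,0,0,0]]

```text
t: 26.22
tool_pos: [0.4643, 0.3929, 0.1106]
orientation: [-0.802, 3.037, 0.0]
force: [-0.0, 0.0, -2.1]
opening: 0.0356
gripper_force: 25.0
```

Part of the weight is now on the mat. I lower it 0.5 mm more, release, lift, and retreat clear of the cameras' view.

Emit:
arm_command:
  deltas:
    - [[0,0,-0.05,0,0,0],[0,0,0,0,0,0],[0,0,0,0,0,0]]

```text
t: 26.47
tool_pos: [0.4646, 0.3931, 0.1106]
orientation: [-0.802, 3.036, 0.001]
force: [0.8, 0.1, 4.8]
opening: 0.036
gripper_force: 25.0
```

Emit:
arm_command:
  deltas:
    - [[0,0,0,0,0,0],[0,0,0,0,0,0],[0,0,0,0,0,0],[0,0,0,0,0,0],[0,0,0,0,0,0],[0,0,0,0,0,0],[0,0,2,0,0,0],[0,0,4,0,0,0],[0,0,4,0,0,0],[0,0,4,0,0,0]]
  gripper: 0.8

```text
t: 27.3
tool_pos: [0.4634, 0.3923, 0.2506]
orientation: [0.802, -3.036, 0.001]
force: [0.9, 0.5, 0.3]
opening: 0.0835
gripper_force: 0.0
```

Emit:
arm_command:
  deltas:
    - [[0,-3,0,0,0,0],[0,-4,0,0,0,0],[0,-4,0,0,0,0],[0,-4,0,0,0,0],[0,-4,0,0,0,0],[0,-4,0,0,0,0],[0,-4,0,0,0,0],[0,-4,0,0,0,0],[0,-4,0,0,0,0],[0,-4,0,0,0,0],[0,0,0,0,0,0],[0,0,0,0,0,0]]

```text
t: 28.3
tool_pos: [0.4639, 0.0008, 0.2497]
orientation: [-0.795, 3.039, -0.0]
force: [-0.1, 0.7, -0.3]
opening: 0.0837
gripper_force: 0.0
```

Run:
```python
from look import *
t=eyes.read_camera('top');cv2.imwrite('pics/top6.png',t);mt=eyes.camera_model('top');s=eyes.read_camera('scene');cv2.imwrite('pics/scene6.png',s)
print('pad o',circ(t,mt,'o',px(mt,[.4643,.393,.045])[0]+[4,-2],.045,20));dot(mt,t,.4643,.3929,.14)
g=cv2.cvtColor(t,cv2.COLOR_BGR2GRAY)[225:249,173:197];q=np.argwhere(g<100)
print('hub',plane(mt,q[:,::-1].mean(0)+[173,225],.041),len(q))
```

```text
pad o ([0.4647, 0.3943], 0.0388, 88)
 dot area 42 [127.6 244.2] [[0.4793 0.4205]]
 dot area 310 [149. 251.] [[0.4647 0.3746]]
 dot area 16 [130.4 247.2] [[0.4729 0.4143]]
 dot area 27 [140.6 251.3] [[0.4643 0.3924]]
 dot area 50 [129.2 260.9] [[0.4444 0.416 ]]
hub [[0.48845378 0.34300421]] 110
```

View pics/top6.png

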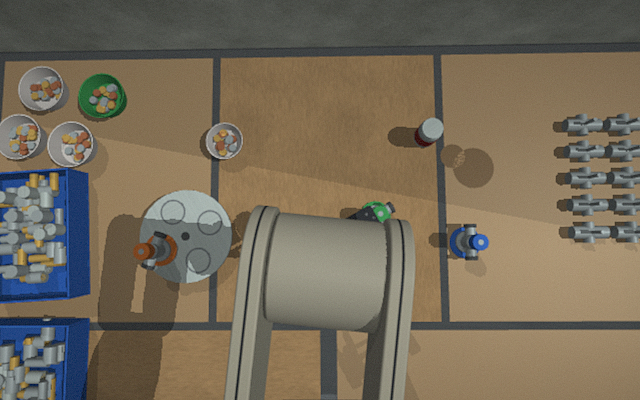

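View pics/scene6.png

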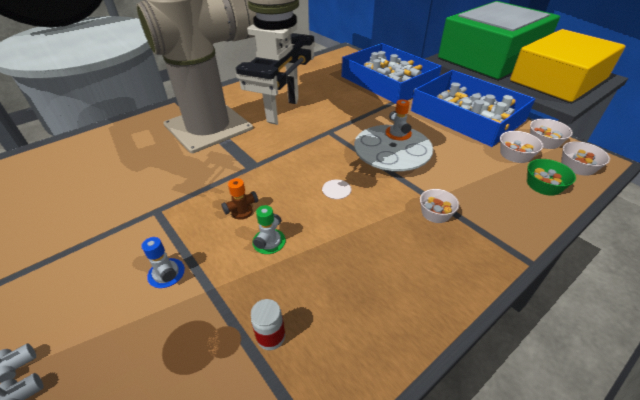

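Both views show all three valves upright on their own mats: blue at (165,262), green at (266,228) and orange at (402,118) in the scene picture. The turntable rings, can and basket haven't moved. Handing in.

```bash
python3 -c "
from plant import ticket
print(ticket.close_job())"
```

```text
the job is handed in; nothing more can be done
None
```

The job is handed in at about 28 s of the 120 s allowed (no verdict was returned): in the last pictures all three valves stand upright and centred on their own mats, the turntable still points as it did, and the oil can and nut basket look unmoved.

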